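# Unstick the top tray and stow the rule in it under the chart-table shelf

## Robot

A 6-joint arm with a two-finger parallel gripper is mounted at the origin on the work surface. World frame = base frame: x ahead of the robot, y to its left, z up, the work surface at z = 0. Lengths are in mm, angles in rad, forces in N, time in s.
With the tool pointing down it reaches from about 250 to 775 mm from the base axis. Payload 4 kg.
Tool frame: the origin (TCP) lies where the fingers leave the gripper's body, on its centre line; the fingertips stand 97 mm ahead of it and the grasp point (between the pads) lies 78 mm ahead of it; y points along the fingers, z is the direction in which the jaws open and shut, and the axes are right-handed (so a half turn about y gives the same grasp; the last joint's range is limited). The gripper opens to 94 mm and grips with 3 to 60 N. Pads are 16 mm wide; open, the fingers measure 119 mm over their backs; the gripper's body (75 mm by 177 mm) begins 78 mm behind the grasp point.
Start: joints at [1.157, 0.087, 1.371, -0, 1.684, -0.103], TCP at [168.208, 523.657, 302.706] pointing down, gripper open.
Joint ranges: [-3.1, 3.1], [-0.76, 2.03], [0.27, 2.55], [-1.08, 4.22], [0.17, 2.65], [-2.57, 2.57]. Speed limits (rad/s): [2.79, 2.79, 3.14, 3.14, 3.14, 3.14].

## Interface

Orientations are given as a unit quaternion [w, x, y, z].
In Python, from station import telemetry, cams, ctrl gives the robot as it stands.
- The arm moves only by the shell command python3 -m handwheel 'ROWS' [FORCE]. ROWS is JSON, one flat list of numbers, 5 for each row, row after row: the closure, from 0 (fully open) to 1 (shut), then the shift along the world's x, y, z normalised to -1 to 1, where 1 is 400 mm, then the turn about the world's z normalised to -1 to 1, where 1 is 60 degrees. A call has 1 to 10 rows; each row shifts and turns the commanded pose from where the row before left it; what a row does not reach is not made up. A row lasts 1/8 s, in which the tool goes at most 62.5 mm and 10.7 degrees, less where a joint would pass 70% of its speed; a pose out of reach is approached as far as the arm can. A call with a number of a shift or a turn outside -1 to 1 is refused whole. A call with a gripper value outside its range is refused whole. The fingers move at their own pace and stop on an object; FORCE is the grip in N (left out, the last holds). Time passes only in rows, so rows that do not move let the fingers close. It gives the time, the measured TCP pose, the force and the opening at its end, in the units of the state.
- telemetry.read_state(): the state, without advancing time (a new reading comes with each control period).
- cams.get_image(name): name is "scene" or "top" or "wrist"; returns a dict with "frame" (384x512x3 uint8, blue, green, red), "fx", "fy", "cx", "cy" (pixels), "k1" (the pictures are not rectified: a ray, as slopes to the right and down, at radius r is drawn at 1 + k1 r^2 times it, then the intrinsics apply), "extrinsics" (4x4, takes a point from world to camera coordinates). Camera axes: x right, y up, looking along -z (the intrinsics and any distortion apply to the point x, -y, -z); pixel columns grow to the right and rows downward; lengths in mm; the calibration is good to about 2 mm. A picture is of the moment at which its call begins. There is no depth.
- ctrl.finish_job(): hands the job in, once; it reports no verdict.
The state is a dict: "clock": time; "joint_positions": joint angles; "qd": joint speeds; "joint_efforts": joint torques, N m; "ee_pos": TCP position; "eef_rot": TCP orientation; "force": force on the tool from outside, world axes, zero at the start; "wrist_torque": the same for the moment, N m; "gripper_width": finger opening in mm.
Only numpy, scipy, OpenCV 4.12 (cv2) and the standard library are available. Lean on these libraries where they do the work, as an engineer would, in place of code of your own. Each camera call takes 0.05 s, during which the arm holds its last target. There are 200 camera calls.

## Task

Make the chart table ready for sailing: work the stuck top tray loose from the stack and lift it straight off, keeping it level, and set it down gently on the table top. Lay the steel rule flat in the tray's back compartment (the one away from the grip bar), then take the tray by its grip bar, lift it over the lip of the low shelf and put it fully home under the shelf roof, resting flat behind the lip with the grip bar at the open front. Do not drop the tray or the rule, and leave the torch and the pen cup where they are.

Things in the scene. Friction and masses are not known exactly. Their poses are not given: they have to be found in the camera images.
- tray_mid (a point): Centre of the loose top tray, 21 mm above its underside. Grey plastic, about 0.16 kg, 130 mm along its x, 180 mm along y, z up; rim 42 mm high, walls 5 mm, floor 4 mm. Starts nested 16 mm deep in the tray below, gripped at its two ends by sprung rubber pads: it takes about 8 to 18 N upward to slide and is free after 16 mm.
- tray_rib (a point): Middle of the tray's rib, at the tray's centre, 30 mm above its underside; axes as the tray's. The upright rib, 10 mm thick in x and as high as the rim, runs along the whole of y at x = 0 and parts the tray into a front (-x) and a back (+x) compartment, each 55 mm wide in x. Pinched across here, it lifts the tray straight.
- tray_bar (a point): In the tray's grip bar, 60 mm in front (-x) of the tray's centre, 44 mm above its underside; axes as the tray's. A solid upright bar in the middle of the front wall, its outer face flush with the wall's, 10 mm thick in x, 80 mm long in y, reaching 14 mm above the rim (56 mm above the underside). So held, the loaded tray hangs to one side: grip firmly.
- stack: The two lower trays (teal and white) in a wooden cradle 170 x 220 mm, fixed to the table; origin under its centre on the table, z up. The white tray's rim is 78 mm above the table; the underside of the nested top tray lies at 62 mm at the start, with the same centre and yaw.
- rule_mid (a point): Centre of the loose steel rule, 18 mm above its underside. A flat plate 34 mm (x) by 140 mm (y), 4 mm thick, with an upright finger grip in its middle: a block 22 mm in x, 14 mm in y, reaching from the plate to 36 mm above the underside. z up; about 0.14 kg. It lies on the table at the start.
- berth (a point): Middle of the floor of the low wooden shelf (fixed), 10 mm above the table: the place for the centre of the tray's underside, x along x. x points to the closed back, the front (-x) is open. Free floor 146 mm in x (front lip's inner face at -73 mm, back wall at +73 mm), 210 mm in y. The front lip is 6 mm thick and 6 mm higher than the floor; the front part's side lips too.
- roof_edge (a point): Middle of the front edge of the shelf's roof, on its underside: 3 mm in front (-x) of the berth point and 70 mm above it; axes as the berth's. The roof is 10 mm thick, 234 mm wide in y and, with side walls under it, covers all behind this edge; in front of it the shelf is open above.
- torch: Bystander: aluminium torch lying down, 125 mm long along its x, 40 mm thick; origin under its middle.
- pen_cup: Bystander: white ceramic cup, 80 mm wide and 95 mm tall, with pens reaching 145 mm; origin under its middle.
Things that resemble listed ones, but are neither listed nor needed, are in the scene too. What is shaped like the part that bears tray_mid but yellow is not meant. Leave any yellow look-alike of the part that bears rule_mid alone.

How it is judged (in metres and radians):
On the way, in this order (a step that is already met when the one before it is completed fails the run):
1. the top tray is lifted clear of the stack, level (z of tray_mid in the frame of stack above 0.108 m and angle between tray_mid's own z axis and vertical below 0.2 rad), for 0.1 s.
2. the tray stands flat on the table top, let go (height (world z) of tray_mid between 0.016 and 0.026 m and angle between tray_mid's own z axis and vertical below 0.06 rad and contact force between the fingers and tray below 0.3 N and linear speed of tray below 0.03 m/s), for 0.2 s.
3. the rule lies flat in the tray's back compartment, let go, the tray still on the table (height (world z) of tray_mid between 0.016 and 0.026 m and angle between tray_mid's own z axis and vertical below 0.06 rad and x of rule_mid in the frame of tray_mid between 0.017 and 0.048 m and y of rule_mid in the frame of tray_mid between -0.022 and 0.022 m and z of rule_mid in the frame of tray_mid between -0.005 and 0.006 m and angle between the z axis of rule_mid and the z axis of tray_mid, either way round below 0.08 rad and contact force between the fingers and rule below 0.3 N and linear speed of rule below 0.03 m/s), for 0.2 s.
At the end, for the whole second after the job is handed in: The tray rests flat (within 0.05 rad) on the shelf's floor under the roof, behind the lip, its centre within 12 mm (shelf x) and 20 mm (shelf y) of the berth's middle and its grip bar at the open front; the rule lies flat on the floor of the tray's back compartment; both are let go and still (x of tray_mid in the frame of berth between -0.012 and 0.012 m and y of tray_mid in the frame of berth between -0.02 and 0.02 m and z of tray_mid in the frame of berth between 0.016 and 0.026 m and angle between tray_mid's own z axis and vertical below 0.05 rad and x of tray_bar in the frame of berth below -0.04 m and x of rule_mid in the frame of tray_mid between 0.017 and 0.048 m and y of rule_mid in the frame of tray_mid between -0.022 and 0.022 m and z of rule_mid in the frame of tray_mid between -0.005 and 0.006 m and angle between the z axis of rule_mid and the z axis of tray_mid, either way round below 0.08 rad and contact force between the fingers and tray below 0.3 N and linear speed of each of tray, rule below 0.03 m/s and contact force between the fingers and rule below 0.3 N); the robot touches nothing.
It fails at once if the torch or the pen cup is pushed more than 30 mm (distance of any of torch, pen_cup from where it was at the start of the episode above 0.03 m).
It fails at once if the tray is tipped more than about 23 degrees (angle between tray_mid's own z axis and vertical above 0.4 rad).
It fails at once if the tray is dropped (it falls free, more than about 25 mm) (contact force between the fingers and tray below 0.1 N and linear speed of tray above 0.7 m/s).
It fails at once if the rule is dropped (it falls free, more than about 25 mm) (contact force between the fingers and rule below 0.1 N and linear speed of rule above 0.7 m/s and contact force between rule and tray below 0.05 N).
It also fails if it takes over 72 s, if anything falls off the work surface, if the arm or the gripper's body presses on something with over 40 N, if the wrist force passes 120 N, or if a joint passes its speed limit or range.

## Working session

There is one attempt and no reset: what is moved stays moved. The work goes in short steps, Python scripts to look and compute and a shell command to move; the robot and the scene stay as the last step left them, time stands still between calls to the robot, and variables do not carry over. Pictures are saved under pics/ and viewed, about 8 in all and at most 12, crops included, and the job is handed in when it is done.

```bash
mkdir -p pics; ls; cat > h.py <<'E'
import numpy as np, cv2
from station import telemetry, cams, ctrl
def grab(n,save=None):
    im=cams.get_image(n)
    if save: cv2.imwrite(f'pics/{save}.png',im['frame'])
    return im
def ray(im,u,v):
    x,y=(u-im['cx'])/im['fx'],(v-im['cy'])/im['fy']
    a,b=x,y
    for _ in range(20):
        s=1+im['k1']*(a*a+b*b); a,b=x/s,y/s
    E=np.array(im['extrinsics']); R,t=E[:3,:3],E[:3,3]
    return -R.T@t, R.T@np.array([a,-b,-1.])
def onz(im,u,v,z):
    c,d=ray(im,u,v); return c+d*(z-c[2])/d[2]
def proj(im,p):
    E=np.array(im['extrinsics']); q=E[:3,:3]@np.array(p,float)+E[:3,3]
    a,b=q[0]/-q[2],-q[1]/-q[2]; s=1+im['k1']*(a*a+b*b)
    return im['fx']*a*s+im['cx'],im['fy']*b*s+im['cy']
E
python3 - <<'E'
from h import *
a=grab('scene','s0');b=grab('top','t0')
for i in(a,b): 
  c,_=ray(i,0,0); print(i['fx'],i['k1'],c)
print(telemetry.read_state())
E
```

```text
pics
449.7602722508811 0.032598094012508586 [1296.34932046  -57.52578346 1106.86546404]
354.264946261673 -0.10145811302720786 [ 307.87232627   98.4762995  1253.67908731]
{'clock': 0.1, 'joint_positions': array([ 1.15689149e+00,  8.78695228e-02,  1.37208929e+00, -1.24904118e-05,
        1.68361107e+00, -1.03118753e-01]), 'qd': array([-0.00081458, -0.00048879, -0.00401956, -0.0007095 ,  0.00011335,
       -0.00044979]), 'joint_efforts': array([ 2.96973340e-03, -3.41251802e+01, -3.03301585e+01,  7.22001493e-02,
        3.04199662e-02, -1.01307837e-04]), 'ee_pos': array([168.08767211, 523.36475475, 301.63438353]), 'eef_rot': array([-0.69790933,  0.69926323, -0.1096127 ,  0.10926376]), 'force': array([-0.59991944, -0.53259484, -0.10200744]), 'wrist_torque': array([ 0.04515874,  0.01553713, -0.02434597]), 'gripper_width': 94.28532046680765}
```

View pics/t0.png

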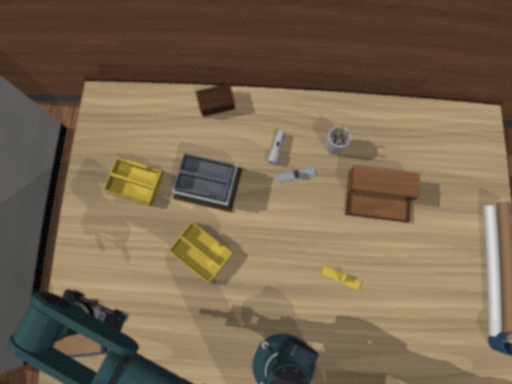

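View pics/s0.png

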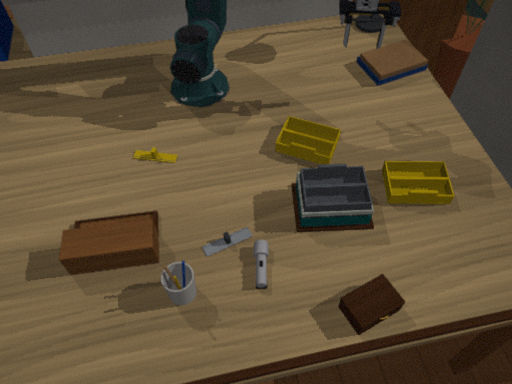

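```bash
python3 - <<'E'
from h import *
b=cv2.imread('pics/t0.png')
f=lambda x0,y0,w,h,s:cv2.resize(b[y0:y0+h,x0:x0+w],None,fx=s,fy=s,interpolation=cv2.INTER_CUBIC)
A=f(165,145,80,75,5);B=f(340,155,80,75,5);C=f(270,125,80,60,5)
D=np.zeros((600,800,3),np.uint8);D[:375,:400]=A;D[:375,400:]=B
D[375:600,:400]=C[:225]
s=cv2.imread('pics/s0.png')
D[375:600,400:]=cv2.resize(s[150:240,285:385],(400,360))[:225]
cv2.imwrite('pics/c0.png',D)
E
```

```text
(no output)
```

View pics/c0.png

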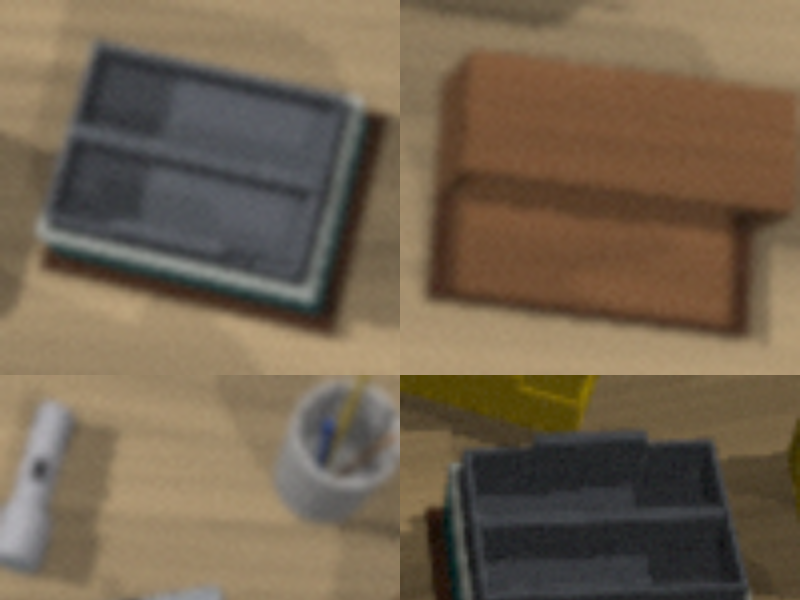

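The top view shows the grey tray centred near (207,181), with its bar on the robot side. The rule is near (297,175). The shelf, near (382,193), opens toward the robot. The torch is at (276,147) and the cup at (337,140). I'll convert these to positions.

```bash
python3 - <<'E'
from h import *
b=grab('top')
def P(lst,ox,oy,z):
    return np.array([onz(b,ox+(u+.5)/5-.5,oy+(v+.5)/5-.5,z) for u,v in lst])
t=P([(97,42),(362,97),(305,285),(42,225)],165,145,103)
print('tray',t.round(),t.mean(0).round(1)); 
for i in range(4):
    d=t[(i+1)%4]-t[i];print(np.linalg.norm(d).round(),np.degrees(np.arctan2(d[1],d[0])).round(1))
r=P([(475,50),(798,92),(792,215),(462,178)],340,155,90)
print('roof',r.round())
for i in range(4):
    d=r[(i+1)%4]-r[i];print(np.linalg.norm(d).round(),np.degrees(np.arctan2(d[1],d[0])).round(1))
l=P([(430,297),(745,332)],340-80,155,16)
r2=P([(475-400,50),(798-400,92),(792-400,215),(462-400,178)],340,155,90)
l=P([(30,297),(345,332)],340,155,16)
print(r2.round(),l.round())
for q in (r2[[3,2]],r2[[0,1]],l):
    d=q[1]-q[0];print(np.linalg.norm(d).round(),np.degrees(np.arctan2(d[1],d[0])).round(1),q.mean(0).round())
# rule mask
g=b['frame'][160:190,270:325].astype(int)
m=((g[...,0]-g[...,2]>-15)&(g.sum(2)>250)).astype(np.uint8)
m=cv2.morphologyEx(m,cv2.MORPH_OPEN,np.ones((2,2)))
n,L,S,C=cv2.connectedComponentsWithStats(m);print(S)
k=1+S[1:,4].argmax();ys,xs=np.where(L==k)
W=np.array([onz(b,x+270,y+160,4)for x,y in zip(xs,ys)])[:,:2]
print(cv2.minAreaRect(W.astype(np.float32)),W.mean(0),cv2.fitLine(W.astype(np.float32),2,0,.01,.01).ravel())
E
```

```text
tray [[687. 380. 103.]
 [658. 195. 103.]
 [526. 223. 103.]
 [556. 403. 103.]] [606.6 300.  103. ]
187.0 -98.9
135.0 167.9
183.0 80.4
133.0 -10.2
roof [[ 703. -496.   90.]
 [ 689. -742.   90.]
 [ 597. -728.   90.]
 [ 609. -481.   90.]]
246.0 -93.3
92.0 171.5
247.0 87.2
94.0 -8.8
[[ 684. -209.   90.]
 [ 668. -438.   90.]
 [ 580. -430.   90.]
 [ 593. -200.   90.]] [[ 523. -196.   16.]
 [ 510. -426.   16.]]
230.0 -93.1 [ 586. -315.   90.]
229.0 -93.9 [ 676. -323.   90.]
230.0 -93.2 [ 516. -311.   16.]
[[   0    0   55   30 1311]
 [   0    0   10    5   45]
 [  29    9   17   10  137]
 [   8   12   20   11  157]]
((648.24951171875, 15.74631118774414), (33.18290328979492, 67.96821594238281), 15.088927268981934) [647.98252447  16.98182514] [ 2.1542361e-01 -9.7652072e-01  6.4798254e+02  1.6981825e+01]
```

```bash
cat >> h.py <<'E'
from scipy.spatial.transform import Rotation as Ro
def tool():
    s=telemetry.read_state(); q=s['eef_rot']; R=Ro.from_quat([q[1],q[2],q[3],q[0]]).as_matrix()
    z=R[:,2]; j=np.degrees(np.arctan2(z[1],z[0]))
    print('t',round(s['clock'],2),'tcp',s['ee_pos'].round(1),'jaw yaw',round(j,2),'ydir',R[:,1].round(3),'w',round(s['gripper_width'],1),'F',s['force'].round(1),'T',s['wrist_torque'].round(2),'q6',s['joint_positions'].round(2))
    return s,R
E
python3 -c "
from h import *
tool()
b=grab('top')
print(onz(b,337,143,60),onz(b,276,147,20),onz(b,297,174,36))"
python3 -m handwheel '[0.5,0.11,-0.056,0,0, 0.5,0.11,-0.056,0,0, 0.5,0.11,-0.056,0,0, 0.5,0.11,-0.056,0,0, 0.5,0.11,-0.056,0,0, 0.5,0.11,-0.056,0,0, 0.5,0.11,-0.056,0,0, 0.5,0.11,-0.056,0,0, 0.5,0.11,-0.056,0,0, 0.5,0.11,-0.056,0,0]' 60
python3 -c "
from h import *
tool()
b=grab('wrist','w0')
c,d=ray(b,256,192);print(c,d)"
```

```text
t 0.15 tcp [168.1 523.4 301.8] jaw yaw 72.19 ydir [-0.001 -0.002 -1.   ] w 93.9 F [-0.6  0.7 -0.1] T [-0.03 -0.05  0.04] q6 [ 1.16  0.09  1.37 -0.    1.68 -0.1 ]
[ 770.64555751 -153.57867012   60.        ] [756.40158347  63.07215182  20.        ] [653.48189888 -16.13129666  36.        ]
clock: 1.45
ee_pos: [609.5, 298.8, 302.3]
eef_rot: [-0.699, 0.699, -0.11, 0.109]
force: [0.5, 0.4, -0.3]
gripper_width: 46.6
t 1.45 tcp [609.5 298.8 302.3] jaw yaw 72.19 ydir [-0.001  0.    -1.   ] w 46.6 F [ 0.5  0.4 -0.3] T [-0.   -0.04  0.01] q6 [ 0.37  0.38  1.02  0.    1.74 -0.89]
[530.04318499 323.88219365 383.22794653] [ 0.26011689 -0.07885577 -0.96239598]
```

View pics/w0.png

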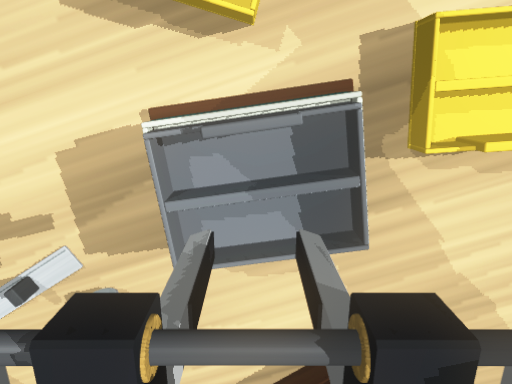

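The wrist view shows the tray rim, with the front at image top running (148,131)–(362,102) and the rear right corner at (367,248). The rib midline runs about (166,203)–(360,182).

```bash
python3 - <<'E'
from h import *
b=grab('wrist')
p=[onz(b,u,v,104) for u,v in [(148,131),(362,102),(367,248),(166,203),(361,182)]]
for q in p: print(q.round(1))
for a,c in((0,1),(1,2),(3,4)):
    d=p[c]-p[a];print(np.linalg.norm(d).round(1),np.degrees(np.arctan2(d[1],d[0])).round(2),((p[a]+p[c])/2).round(1))
print('diag centre',((p[0]+p[2])/2).round(1))
E
```

```text
[534.6 229.3 104. ]
[566.3 398.4 104. ]
[690.6 374.3 104. ]
[595.7 219.8 104. ]
[629.6 383.  104. ]
172.0 79.39 [550.5 313.9 104. ]
126.6 -11.0 [628.4 386.4 104. ]
166.6 78.29 [612.7 301.4 104. ]
diag centre [612.6 301.8 104. ]
```

```bash
python3 -m handwheel '[0.55,0.004,0.007,0,-0.173, 0.55,0,0,0,-0.173, 0.55,0,0,0,-0.173, 0.55,0,0,0,-0.173, 0.55,0,0,0,-0.173, 0.55,0,0,0,-0.173, 0.55,0,0,0,-0.173, 0.55,0,0,0,-0.173, 0.55,0,0,0,0]' 60
python3 -c "
from h import *
tool()
b=grab('wrist','w1')
for z in(104,):
  for p in [(611,301.5,z)]: print(proj(b,p))"
```

```text
clock: 2.68
ee_pos: [609.1, 303.0, 302.6]
eef_rot: [0.451, -0.451, 0.544, -0.544]
force: [-0.2, -0.0, -0.6]
gripper_width: 42.3
t 2.67 tcp [609.1 303.  302.6] jaw yaw -10.68 ydir [-0.001  0.    -1.   ] w 42.3 F [-0.2 -0.  -0.6] T [-0.05  0.06  0.03] q6 [0.38 0.38 1.01 0.   1.75 0.56]
(np.float64(259.01531711241165), np.float64(196.33648284810698))
```

View pics/w1.png

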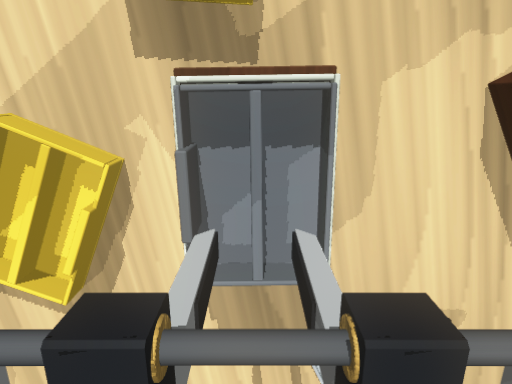

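```bash
python3 - <<'E'
from h import *
b=grab('wrist')
p=[onz(b,u,v,104) for u,v in [(256,82),(258,284),(176,180),(331,180)]]
for q in p: print(q.round(1))
print(np.linalg.norm(p[1]-p[0]),(p[0]+p[1])/2, np.linalg.norm(p[3]-p[2]))
E
```

```text
[625.7 393.6 104. ]
[594.9 218.  104. ]
[544.6 328.6 104. ]
[673.7 304.4 104. ]
178.2092787009783 [610.25788396 305.78900826 104.        ] 131.31581077727932
```

```bash
python3 -m handwheel '[0.55,0,0,-0.1,0, 0.55,0,0,-0.1,0, 0.55,0,0,-0.06,0, 0.55,0,0,0,0]' 60
```

```text
clock: 3.28
ee_pos: [608.4, 302.1, 195.5]
eef_rot: [0.449, -0.453, 0.545, -0.544]
force: [0.1, -0.0, 0.4]
gripper_width: 42.2
```

```bash
python3 -m handwheel '[0.55,0.005,0.005,-0.03,0, 0.55,0,0,-0.026,0, 0.55,0,0,0,0, 0.95,0,0,0,0, 0.95,0,0,0,0, 0.95,0,0,0,0, 0.95,0,0,0,0, 0.95,0,0,0,0]' 60; python3 -c "
from h import *
tool()"
```

```text
clock: 4.28
ee_pos: [611.0, 304.8, 176.7]
eef_rot: [0.45, -0.451, 0.545, -0.544]
force: [-5.4, -0.3, 3.6]
gripper_width: 9.4
t 4.28 tcp [611.  304.8 176.7] jaw yaw -10.78 ydir [-0.002  0.    -1.   ] w 9.4 F [-5.4 -0.3  3.6] T [-0.06  0.94  0.39] q6 [0.38 0.43 1.2  0.   1.51 0.57]
```

```bash
python3 -m handwheel '[1,0,0,0.01,0, 1,0,0,0.01,0, 1,0,0,0.01,0, 1,0,0,0.01,0, 1,0,0,0.01,0, 1,0,0,0.01,0]' 60; python3 -c "
from h import *
tool()"
```

```text
clock: 5.03
ee_pos: [612.7, 304.5, 202.9]
eef_rot: [-0.452, 0.449, -0.545, 0.546]
force: [0.2, -0.8, -1.0]
gripper_width: 9.7
t 5.03 tcp [612.7 304.5 202.9] jaw yaw -10.88 ydir [ 0.004  0.001 -1.   ] w 9.7 F [ 0.2 -0.8 -1. ] T [-0.06  0.11 -0.02] q6 [ 0.38  0.42  1.16 -0.    1.55  0.57]
```

```bash
python3 -m handwheel '[1,0,0,0.03,0, 1,0,0,0.04,0, 1,0,0,0.04,0, 1,0,0,0.02,0, 1,0,0,0,0]' 60; python3 -c "
from h import *
tool()
s=grab('scene')['frame'];w=grab('wrist')['frame']
cv2.imwrite('pics/v1.png',np.hstack([cv2.resize(s[60:260,230:430],(400,400)),cv2.resize(w,(400,300))[:,:].copy() if 0 else cv2.copyMakeBorder(cv2.resize(w,(400,300)),0,100,0,0,0)]))"
```

```text
clock: 5.65
ee_pos: [612.1, 304.6, 253.7]
eef_rot: [-0.451, 0.45, -0.545, 0.545]
force: [-0.3, 0.6, -2.4]
gripper_width: 9.2
t 5.65 tcp [612.1 304.6 253.7] jaw yaw -10.85 ydir [ 0.002  0.001 -1.   ] w 9.2 F [-0.3  0.6 -2.4] T [-0.1   0.02 -0.06] q6 [ 0.38  0.4   1.09 -0.    1.65  0.57]
```

View pics/v1.png

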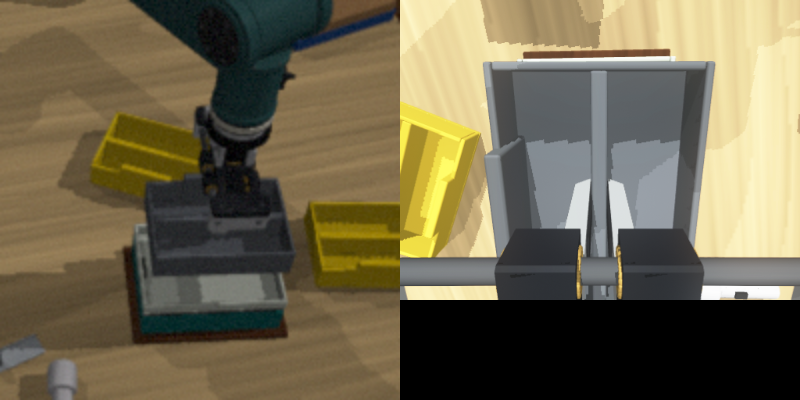

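```bash
python3 -m handwheel '[1,-0.021,-0.043,0,0, 1,-0.036,-0.071,0,0, 1,-0.043,-0.085,0,0.03, 1,-0.05,-0.1,0,0.04, 1,-0.057,-0.114,0,0.04, 1,-0.05,-0.1,0,0.02, 1,-0.043,-0.085,0,0, 1,-0.036,-0.071,0,0, 1,-0.021,-0.043,0,0, 1,0,0,0,0]' 60
python3 -m handwheel '[1,0,0,-0.06,0, 1,0,0,-0.09,0, 1,0,0,-0.07,0, 1,0,0,-0.05,0, 1,0,0,-0.025,0, 1,0,0,0,0, 1,0,0,0,0]' 60; python3 -c "
from h import *
tool()"
```

```text
clock: 7.0
ee_pos: [468.3, 18.9, 251.7]
eef_rot: [0.486, -0.486, 0.514, -0.513]
force: [0.8, 0.1, -0.7]
gripper_width: 9.8
clock: 7.88
ee_pos: [469.7, 19.8, 135.3]
eef_rot: [-0.487, 0.486, -0.513, 0.514]
force: [-0.7, 0.1, -2.5]
gripper_width: 9.6
t 7.88 tcp [469.7  19.8 135.3] jaw yaw -3.03 ydir [ 0.002 -0.    -1.   ] w 9.6 F [-0.7  0.1 -2.5] T [-0.07  0.06  0.01] q6 [-0.08  0.01  1.8   0.    1.34 -0.03]
```

Underside should be at about 20 mm. I'll lower slowly, watching the force.

```bash
python3 -m handwheel '[1,0,0,-0.015,0, 1,0,0,-0.015,0, 1,0,0,-0.008,0, 1,0,0,-0.003,0, 1,0,0,0,0]' 60; python3 -c "
from h import *
tool()"
```

```text
clock: 8.5
ee_pos: [469.0, 19.6, 117.8]
eef_rot: [0.487, -0.487, 0.513, -0.513]
force: [-0.0, -0.1, -0.5]
gripper_width: 9.8
t 8.5 tcp [469.   19.6 117.8] jaw yaw -3.05 ydir [-0.  0. -1.] w 9.8 F [-0.  -0.1 -0.5] T [-0.09  0.05  0.07] q6 [-0.08  0.02  1.82  0.    1.3  -0.03]
```

```bash
python3 -m handwheel '[1,0,0,-0.004,0, 1,0,0,-0.004,0, 1,0,0,0,0]' 60; python3 -m handwheel '[1,0,0,-0.004,0, 1,0,0,0,0]' 60
```

```text
clock: 8.88
ee_pos: [469.1, 19.7, 114.7]
eef_rot: [-0.487, 0.486, -0.513, 0.513]
force: [0.5, 0.4, -1.0]
gripper_width: 9.6
clock: 9.12
ee_pos: [469.1, 19.6, 114.6]
eef_rot: [-0.487, 0.487, -0.513, 0.513]
force: [-2.2, -0.5, 6.6]
gripper_width: 9.7
```

```bash
python3 -m handwheel '[0.6,0,0,0.002,0, 0.55,0,0,0,0, 0.55,0,0,0,0, 0.55,0,0,0.04,0, 0.55,0,0,0.08,0, 0.55,0,0,0.12,0, 0.55,0,0,0.12,0]' 30
python3 -m handwheel '[0.55,0.04,-0.01,0,-0.177, 0.55,0.07,-0.014,0,-0.177, 0.55,0.08,-0.014,0,-0.177, 0.55,0.08,-0.014,0,-0.177, 0.55,0.08,-0.014,0,-0.177, 0.55,0.07,-0.014,0,-0.177, 0.55,0.04,-0.01,0,-0.177, 0.55,0,0,0,0]' 30
python3 -c "
from h import *
tool()
grab('wrist','w2')
s=grab('scene')
cv2.imwrite('pics/s2.png',s['frame'])
a=cv2.imread('pics/w2.png');b=s['frame'][120:312,60:380]
cv2.imwrite('pics/v2.png',np.vstack([a,cv2.resize(b,(341,205))[:, :].copy() if 0 else cv2.copyMakeBorder(cv2.resize(b,(340,204)),0,0,0,172,0)]))"
```

```text
clock: 10.0
ee_pos: [468.9, 19.7, 260.3]
eef_rot: [-0.487, 0.486, -0.513, 0.513]
force: [0.8, -0.1, 0.6]
gripper_width: 42.6
clock: 11.0
ee_pos: [653.7, -16.6, 258.2]
eef_rot: [-0.078, 0.078, -0.703, 0.703]
force: [0.2, 0.7, -0.2]
gripper_width: 42.6
t 11.0 tcp [653.7 -16.6 258.2] jaw yaw -77.28 ydir [ 0. -0. -1.] w 42.6 F [ 0.2  0.7 -0.2] T [-0.03  0.12  0.02] q6 [-0.11  0.33  1.17 -0.    1.64  1.24]
```

View pics/v2.png

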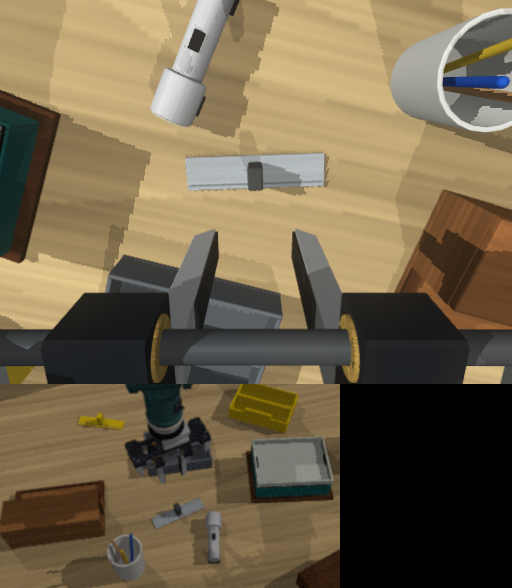

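The wrist view shows the rule at (185–326, 152–190) with its dark grip at (255,176). The torch is beyond it at (180,95) and the cup at right (470,75). The scene view shows the tray left flat on the table.

```bash
python3 - <<'E'
from h import *
b=grab('wrist')
p=np.array([onz(b,u,v,4) for u,v in [(185,157),(324,152),(326,186),(187,190)]])
print(p.round(1),p.mean(0))
for i in range(4):
    d=p[(i+1)%4]-p[i];print(np.linalg.norm(d).round(1),np.degrees(np.arctan2(d[1],d[0])).round(2))
print(onz(b,255,167,36))
# tray corner at rim z=42 : left/back corner & right/back corner
q=[onz(b,u,v,42) for u,v in[(124,257),(281,315)]];print(q,np.linalg.norm(q[1]-q[0]))
E
```

```text
[[658.5  56.9   4. ]
 [694.  -76.8   4. ]
 [660.9 -88.5   4. ]
 [625.2  49.3   4. ]] [659.63058587 -14.7759521    4.        ]
138.4 -75.12
35.1 -160.59
142.4 104.51
34.1 12.92
[670.4658356  -11.92406364  36.        ]
[array([557.56645518,  91.92019816,  42.        ]), array([528.06167909, -71.43761669,  42.        ])] 166.0009261565596
```

```bash
python3 -m handwheel '[0.55,0.018,0.005,0,0.033, 0.55,0,0,-0.08,0, 0.55,0,0,-0.11,0, 0.55,0,0,-0.1,0, 0.55,0,0,-0.05,0, 0.55,0,0,-0.028,0, 0.55,0,0,0,0, 0.55,0,0,0,0]' 30
python3 -c "
from h import *
tool()"
```

```text
clock: 12.15
ee_pos: [661.2, -14.4, 112.8]
eef_rot: [-0.091, 0.089, -0.701, 0.702]
force: [0.4, -0.4, 0.8]
gripper_width: 42.2
t 12.15 tcp [661.2 -14.4 112.8] jaw yaw -75.39 ydir [ 0.003 -0.    -1.   ] w 42.2 F [ 0.4 -0.4  0.8] T [-0.03  0.16 -0.02] q6 [-0.11  0.43  1.33 -0.    1.37  1.21]
```

```bash
python3 -m handwheel '[0.55,0,0,-0.015,0, 0.55,0,0,0,0, 1,0,0,0,0, 1,0,0,0,0, 1,0,0,0,0, 1,0,0,0,0, 1,0,0,0,0]' 30
python3 -c "
from h import *
tool()"
python3 -m handwheel '[1,0,0,0.02,0, 1,0,0,0.06,0, 1,0,0,0.1,0, 1,0,0,0.08,0, 1,0,0,0.04,0, 1,0,0,0,0]' 30
python3 -c "
from h import *
tool()
b=grab('wrist','w3')
"
```

```text
clock: 13.02
ee_pos: [660.3, -14.4, 104.8]
eef_rot: [-0.09, 0.09, -0.701, 0.701]
force: [0.2, -0.2, 0.2]
gripper_width: 13.9
t 13.03 tcp [660.3 -14.4 104.8] jaw yaw -75.41 ydir [ 0. -0. -1.] w 13.9 F [ 0.2 -0.2  0.2] T [-0.06  0.15 -0.03] q6 [-0.11  0.44  1.34 -0.    1.36  1.21]
clock: 13.78
ee_pos: [660.6, -14.3, 226.1]
eef_rot: [-0.091, 0.089, -0.701, 0.702]
force: [0.4, -0.2, -1.0]
gripper_width: 14.0
t 13.78 tcp [660.6 -14.3 226.1] jaw yaw -75.4 ydir [ 0.003 -0.    -1.   ] w 14.0 F [ 0.4 -0.2 -1. ] T [-0.04  0.17 -0.  ] q6 [-0.11  0.36  1.2  -0.    1.58  1.21]
```

View pics/w3.png

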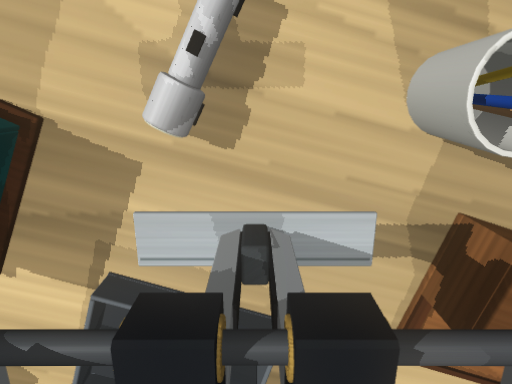

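```bash
python3 - <<'E'
from h import *
b=grab('wrist')
p=np.array([onz(b,u,v,125) for u,v in [(134,212),(376,212),(372,263),(138,263)]])
print(p.round(1),p.mean(0))
E
python3 -m handwheel '[1,-0.02,0.008,0,-0.074, 1,-0.05,0.014,0,-0.074, 1,-0.07,0.018,0,-0.074, 1,-0.08,0.018,0,-0.072, 1,-0.08,0.014,0,0, 1,-0.06,0.008,0,0, 1,-0.04,0,0,0, 1,0,0,0,0]' 30
python3 -c "
from h import *
tool()
"
```

```text
[[660.1  56.2 125. ]
 [694.4 -75.1 125. ]
 [664.  -83.9 125. ]
 [629.2  49.  125. ]] [661.91826801 -13.4473223  125.        ]
clock: 14.88
ee_pos: [499.4, 17.6, 223.8]
eef_rot: [0.019, -0.018, -0.707, 0.707]
force: [-0.4, -0.1, -1.2]
gripper_width: 13.7
t 14.88 tcp [499.4  17.6 223.8] jaw yaw -93.05 ydir [-0.001 -0.    -1.   ] w 13.7 F [-0.4 -0.1 -1.2] T [-0.01  0.17  0.01] q6 [-0.08  0.01  1.61 -0.    1.52  1.55]
```

```bash
python3 -m handwheel '[1,0.002,0,-0.05,0, 1,0,0,-0.08,0, 1,0,0,-0.03,0, 1,0,0,0,0]' 30
python3 -c "
from h import *
tool()
b=grab('wrist','w4')
"
```

```text
clock: 15.38
ee_pos: [500.9, 17.6, 159.6]
eef_rot: [-0.02, 0.018, 0.707, -0.707]
force: [-0.0, 0.2, -0.9]
gripper_width: 13.4
t 15.38 tcp [500.9  17.6 159.6] jaw yaw -93.06 ydir [-0.002  0.    -1.   ] w 13.4 F [-0.   0.2 -0.9] T [-0.01  0.24  0.02] q6 [-0.08  0.05  1.69 -0.    1.39  1.55]
```

View pics/w4.png

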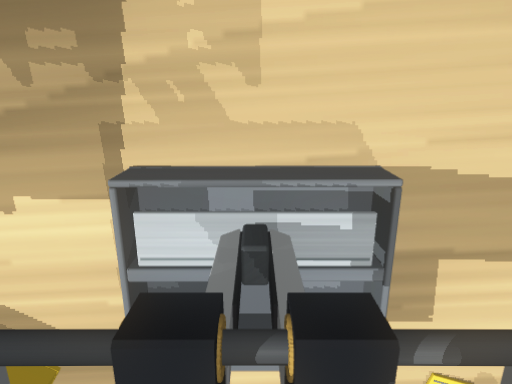

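```bash
python3 - <<'E'
from h import *
b=grab('wrist')
for u,v,z in[(256,181,42),(256,187,42),(160,267,42),(255,212,59),(180,264,59),(112,182,42),(401,182,42)]: print(u,v,onz(b,u,v,z).round(1))
E
python3 -m handwheel '[1,0,0,-0.05,0, 1,0,0,-0.04,0, 1,0,0,-0.02,0, 1,0,0,-0.01,0, 1,0,0,0,0]' 30
```

```text
256 181 [532.3  15.2  42. ]
256 187 [528.6  15.4  42. ]
160 267 [477.8  80.9  42. ]
255 212 [518.4  16.5  59. ]
180 264 [488.   62.9  59. ]
112 182 [536.3 102.4  42. ]
401 182 [527.  -72.6  42. ]
clock: 16.1
ee_pos: [501.1, 17.6, 112.8]
eef_rot: [0.019, -0.019, -0.707, 0.707]
force: [0.1, -0.6, -1.4]
gripper_width: 13.9
```

```bash
python3 -m handwheel '[1,0,0,-0.006,0, 1,0,0,-0.004,0, 1,0,0,0,0]' 30;python3 -m handwheel '[1,0,0,-0.004,0, 1,0,0,0,0]' 30
```

```text
clock: 16.48
ee_pos: [501.1, 17.6, 108.8]
eef_rot: [0.019, -0.019, -0.707, 0.707]
force: [0.6, 0.3, -0.5]
gripper_width: 13.9
clock: 16.73
ee_pos: [501.2, 17.7, 108.7]
eef_rot: [0.019, -0.019, -0.707, 0.707]
force: [-3.1, 0.4, 7.1]
gripper_width: 13.9
```

```bash
python3 -m handwheel '[0.85,0,0,0.002,0, 0.7,0,0,0,0, 0.7,0,0,0,0, 0.7,0,0,0.05,0, 0.7,0,0,0.1,0, 0.7,0,0,0.1,0, 0.7,0,0,0,0]' 30
python3 -m handwheel '[0.7,-0.03,0.002,0,0.167, 0.7,-0.03,0.002,0,0.167, 0.7,-0.03,0.002,0,0.167, 0.7,-0.03,0.002,0,0.167, 0.7,-0.03,0.002,0,0.167, 0.7,-0.03,0.002,0,0.167, 0.7,-0.03,0.001,0,0.167, 0.7,-0.02,0,0,0.167, 0.7,0,0,0,0.165, 0.7,0,0,0,0]' 30
python3 -c "
from h import *
tool()
b=grab('wrist','w5')
"
```

```text
clock: 17.6
ee_pos: [503.0, 17.5, 211.7]
eef_rot: [0.016, -0.022, -0.707, 0.707]
force: [-0.4, 0.3, -0.8]
gripper_width: 28.3
clock: 18.85
ee_pos: [408.3, 22.9, 206.3]
eef_rot: [0.486, -0.487, 0.514, -0.513]
force: [0.4, 0.2, 0.1]
gripper_width: 28.2
t 18.85 tcp [408.3  22.9 206.3] jaw yaw -3.1 ydir [-0.002  0.    -1.   ] w 28.2 F [0.4 0.2 0.1] T [-0.05  0.08  0.01] q6 [-0.08 -0.19  1.83 -0.    1.51 -0.03]
```

View pics/w5.png

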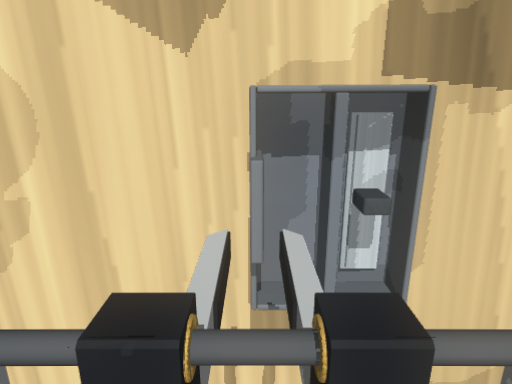

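The rule lies flat in the back compartment at (345–395, 112–270), and the bar (u≈257) lies on the finger midline. I'll lower onto the bar.

```bash
python3 -m handwheel '[0.7,0.002,0,-0.06,0, 0.7,0,0,-0.08,0, 0.7,0,0,-0.05,0, 0.7,0,0,-0.02,0, 0.7,0,0,0,0, 0.7,0,0,0,0]' 60
python3 -m handwheel '[0.9,0,0,0,0, 1,0,0,0,0, 1,0,0,0,0, 1,0,0,0,0, 1,0,0,0,0]' 60
python3 -c "
from h import *
tool()"
```

```text
clock: 19.65
ee_pos: [410.5, 22.8, 124.8]
eef_rot: [-0.487, 0.486, -0.512, 0.513]
force: [0.1, -0.5, 0.9]
gripper_width: 28.6
clock: 20.27
ee_pos: [409.9, 22.9, 124.4]
eef_rot: [-0.487, 0.487, -0.513, 0.513]
force: [-1.5, -0.2, 5.1]
gripper_width: 9.4
t 20.27 tcp [409.9  22.9 124.4] jaw yaw -2.99 ydir [ 0. -0. -1.] w 9.4 F [-1.5 -0.2  5.1] T [0.02 0.54 0.01] q6 [-0.08 -0.12  1.94 -0.    1.32 -0.03]
```

```bash
python3 -m handwheel '[1,0,0,0.008,0, 1,0,0,0.012,0, 1,0,0,0.015,0, 1,0,0,0.015,0, 1,0,0,0.015,0, 1,0,0,0.03,0, 1,0,0,0.03,0, 1,0,0,0.03,0, 1,0,0,0.015,0, 1,0,0,0,0]' 60
python3 -c "
from h import *
tool()
b=grab('wrist','w6')
s=grab('scene')['frame'][60:300,20:340]
cv2.imwrite('pics/v6.png',np.vstack([b['frame'][:216],cv2.resize(s,(512,384))]))"
```

```text
clock: 21.52
ee_pos: [410.1, 22.8, 192.6]
eef_rot: [-0.487, 0.486, -0.512, 0.513]
force: [0.3, -0.6, -3.0]
gripper_width: 9.2
t 21.52 tcp [410.1  22.8 192.6] jaw yaw -2.99 ydir [ 0.001 -0.    -1.   ] w 9.2 F [ 0.3 -0.6 -3. ] T [-0.07  0.3   0.02] q6 [-0.08 -0.18  1.85 -0.    1.47 -0.03]
```

View pics/v6.png

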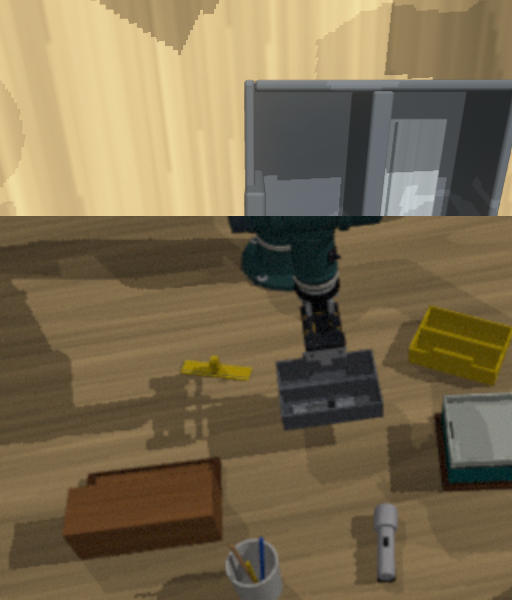

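The tray hangs level with the rule in place. I'll carry it to just in front of the shelf.

```bash
python3 -m handwheel '[1,-0.012,-0.05,0,0, 1,-0.012,-0.075,0,0, 1,-0.012,-0.1,0,0, 1,-0.012,-0.115,0,0, 1,-0.012,-0.13,0,0, 1,-0.012,-0.115,0,0, 1,-0.012,-0.1,0,0, 1,-0.012,-0.08,0,0, 1,-0.012,-0.05,0,0, 1,0,0,0,0]' 60
python3 -m handwheel '[1,0,0,-0.03,0, 1,0,0,-0.04,0, 1,0,0,-0.02,0, 1,0,0,0,0]' 60
python3 -c "
from h import *
tool()
t=grab('top','t7');s=grab('scene','s7');w=grab('wrist','w7')
D=np.zeros((600,800,3),np.uint8)
D[:300,:400]=cv2.resize(w['frame'],(400,300))
D[300:,:400]=cv2.resize(s['frame'][130:310,10:250],(400,300))
D[:,400:]=cv2.resize(t['frame'][155:275,340:420],(400,600),interpolation=cv2.INTER_CUBIC)
cv2.imwrite('pics/v7.png',D)"
```

```text
clock: 22.88
ee_pos: [366.2, -303.7, 191.4]
eef_rot: [0.486, -0.486, 0.514, -0.513]
force: [1.2, 0.7, -1.5]
gripper_width: 9.7
clock: 23.38
ee_pos: [366.3, -302.2, 154.5]
eef_rot: [0.487, -0.487, 0.514, -0.512]
force: [0.3, -0.5, -2.0]
gripper_width: 9.3
t 23.38 tcp [ 366.3 -302.2  154.5] jaw yaw -2.94 ydir [-0.002  0.002 -1.   ] w 9.3 F [ 0.3 -0.5 -2. ] T [-0.08  0.27  0.02] q6 [-0.81  0.    1.76  0.    1.38 -0.76]
```

```bash
python3 -m handwheel '[1,0.02,-0.001,-0.006,0, 1,0.04,-0.003,0,0, 1,0.05,-0.003,0,0, 1,0.05,-0.003,0,0, 1,0.04,-0.002,0,0, 1,0.02,-0.001,0,0, 1,0,0,0,0]' 60
python3 -m handwheel '[1,0.02,-0.001,0,0, 1,0.03,-0.002,0,0, 1,0.03,-0.002,0,0, 1,0.03,-0.002,0,0, 1,0.02,-0.001,0,0, 1,0,0,0,0]' 60
python3 -c "
from h import *
tool()"
```

```text
clock: 24.4
ee_pos: [455.0, -308.3, 153.3]
eef_rot: [0.487, -0.487, 0.513, -0.513]
force: [-0.4, -0.1, -3.1]
gripper_width: 9.6
clock: 25.15
ee_pos: [507.2, -311.5, 153.3]
eef_rot: [0.487, -0.487, 0.513, -0.513]
force: [-0.4, -0.2, -2.7]
gripper_width: 9.6
t 25.15 tcp [ 507.2 -311.5  153.3] jaw yaw -2.95 ydir [-0.  0. -1.] w 9.6 F [-0.4 -0.2 -2.7] T [-0.1   0.22 -0.06] q6 [-0.65  0.26  1.47 -0.    1.41 -0.59]
```

Tray is under the roof without contact. I'll advance slowly and feel for the back wall.

```bash
for i in 1; do python3 -m handwheel '[1,0.02,-0.001,0,0, 1,0.02,-0.001,0,0, 1,0.01,0,0,0, 1,0,0,0,0]' 60; done
python3 -m handwheel '[1,0.005,0,0,0, 1,0.005,0,0,0, 1,0,0,0,0]' 60
```

```text
clock: 25.65
ee_pos: [526.9, -312.3, 153.5]
eef_rot: [0.487, -0.487, 0.513, -0.513]
force: [0.7, -0.6, -2.5]
gripper_width: 9.6
clock: 26.02
ee_pos: [530.7, -312.4, 153.5]
eef_rot: [-0.487, 0.487, -0.513, 0.513]
force: [0.2, -0.2, -2.8]
gripper_width: 9.8
```

```bash
python3 -m handwheel '[1,0.005,0,0,0, 1,0.005,0,0,0, 1,0,0,0,0]' 60
```

```text
clock: 26.4
ee_pos: [534.8, -312.3, 153.5]
eef_rot: [-0.487, 0.487, -0.513, 0.513]
force: [0.0, -0.4, -1.7]
gripper_width: 9.8
```

```bash
python3 -m handwheel '[1,0.004,0,0,0, 1,0.004,0,0,0, 1,0,0,0,0]' 60
```

```text
clock: 26.78
ee_pos: [537.9, -312.3, 153.5]
eef_rot: [-0.487, 0.487, -0.513, 0.513]
force: [0.7, -0.4, -2.7]
gripper_width: 9.0
```

```bash
python3 -m handwheel '[1,0.004,0,0,0, 1,0.004,0,0,0, 1,0,0,0,0]' 60
```

```text
clock: 27.15
ee_pos: [540.6, -312.2, 153.4]
eef_rot: [0.487, -0.487, 0.513, -0.512]
force: [-2.3, 1.5, -2.6]
gripper_width: 9.7
```

Light contact came at x≈540, which agrees with the 532 camera estimate plus 8 mm of play. I'll back off 8 mm and lower.

```bash
python3 -m handwheel '[1,-0.01,0.0,0,0, 1,-0.011,0,0,0, 1,0,0,-0.01,0, 1,0,0,-0.015,0, 1,0,0,-0.012,0, 1,0,0,0,0]' 60
```

```text
clock: 27.9
ee_pos: [532.3, -312.1, 137.7]
eef_rot: [0.487, -0.487, 0.513, -0.512]
force: [-0.8, -0.1, -3.6]
gripper_width: 9.9
```

```bash
python3 -m handwheel '[1,0,0,-0.005,0, 1,0,0,-0.004,0, 1,0,0,0,0]' 60
```

```text
clock: 28.28
ee_pos: [532.6, -312.3, 135.0]
eef_rot: [0.487, -0.487, 0.513, -0.513]
force: [-0.7, -0.3, -3.5]
gripper_width: 9.8
```

```bash
python3 -m handwheel '[1,0,0,-0.003,0, 1,0,0,-0.003,0, 1,0,0,0,0]' 60; python3 -c "
from h import *
tool()"
```

```text
clock: 28.65
ee_pos: [532.7, -312.5, 134.5]
eef_rot: [-0.487, 0.487, -0.512, 0.513]
force: [-3.1, 1.5, 5.5]
gripper_width: 9.6
t 28.65 tcp [ 532.7 -312.5  134.5] jaw yaw -2.99 ydir [ 0.001 -0.001 -1.   ] w 9.6 F [-3.1  1.5  5.5] T [0.36 0.79 0.05] q6 [-0.62  0.32  1.43 -0.    1.39 -0.57]
```

Floor contact came at the expected height. I'll release, rise clear and retreat.

```bash
python3 -m handwheel '[0.85,0,0,0.002,0, 0.7,0,0,0,0, 0.7,0,0,0,0, 0.7,0,0,0.02,0, 0.7,0,0,0.06,0, 0.7,0,0,0.1,0, 0.7,0,0,0.12,0, 0.7,-0.05,0,0.08,0, 0.7,-0.08,0,0,0, 0.7,0,0,0,0]' 30
python3 -c "
from h import *
tool()
t=grab('top','t8');s=grab('scene','s8');w=grab('wrist','w8')
D=np.zeros((600,800,3),np.uint8)
D[:384,:512]=w['frame']
D[384:,:288]=cv2.resize(s['frame'][170:305,20:200],(288,216))
D[384:,288:576]=cv2.resize(t['frame'][140:275,240:420],(288,216),interpolation=cv2.INTER_CUBIC)
cv2.imwrite('pics/v8.png',D)"
```

```text
clock: 29.9
ee_pos: [479.7, -312.5, 287.0]
eef_rot: [-0.487, 0.486, -0.512, 0.514]
force: [-0.3, -0.3, 0.0]
gripper_width: 28.5
t 29.9 tcp [ 479.7 -312.5  287. ] jaw yaw -3.07 ydir [ 0.002 -0.001 -1.   ] w 28.5 F [-0.3 -0.3  0. ] T [-0.05  0.1  -0.09] q6 [-0.68  0.14  1.34  0.    1.66 -0.62]
```

View pics/v8.png

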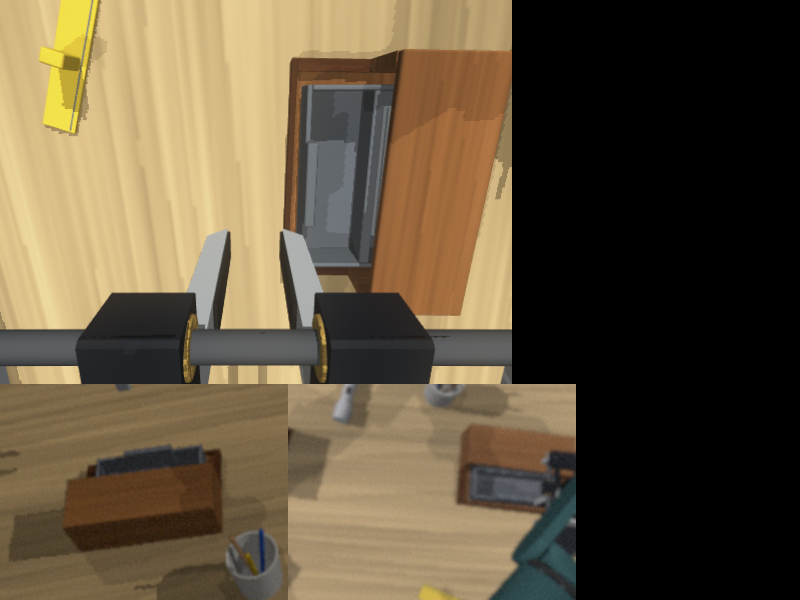

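The wrist view shows the tray behind the lip (front rim u≈304, lip u≈290–298), its bar at the front and the rule lit in the back compartment at (380,130). I'll do one numeric check.

```bash
python3 - <<'E'
from h import *
b=grab('wrist')
a,c=onz(b,304,85,52),onz(b,301,266,52)
n=np.array([np.cos(np.radians(3.1)),-np.sin(np.radians(3.1)),0])
print('rim front corners',a.round(1),c.round(1),np.linalg.norm(a-c),'centre',((a+c)/2+65*n).round(1))
l0,l1=onz(b,293,60,16),onz(b,288,225,16)
print('lip outer',l0.round(1),l1.round(1))
o=l0+(l1-l0)*.5; print('gap rim front to lip outer (expect ~14)',((a-o)@n).round(1),((c-o)@n).round(1))
tool()
E
```

```text
rim front corners [ 527.8 -223.4   52. ] [ 522.8 -400.2   52. ] 176.93806500905103 centre [ 590.2 -315.3   52. ]
lip outer [ 522.5 -199.1   16. ] [ 513.6 -368.8   16. ]
gap rim front to lip outer (expect ~14) 6.5 11.0
t 30.1 tcp [ 481.2 -312.3  285. ] jaw yaw -2.96 ydir [-0.     0.001 -1.   ] w 28.0 F [ 0.2  0.3 -0.6] T [-0.05  0.08  0.  ] q6 [-0.67  0.14  1.34  0.    1.66 -0.62]
```

```bash
python3 -c "
from h import *
print(ctrl.finish_job())"
```

```text
the job is handed in; nothing more can be done
None
```

I finished the job and handed it in after about 30 s of robot time; `finish_job` reports no verdict.

**What I did:**
- I worked the grey tray loose by its rib and lifted it level. I set it down on the open table with about 6 N of contact force.
- I laid the rule flat in the back compartment.
- I then carried the tray by its grip bar over the lip and under the roof until it lightly touched the back wall. From there I backed off 8 mm, lowered it onto the floor and let go.

**Last checks:**
- **Seating:** The tray met the floor at tool height 134.5 mm, against 134.4 expected, so it is not sitting on the lip.
- **Position:** The camera puts the tray centre at (590, -315) mm, against my berth estimate of about (592, -316). The back-wall touch gives the same berth position.
- **Final picture:** The bar is at the open front and the gripper is clear. The rule looks to be in the back compartment, though the roof hides part of it. I ran no measurement on the torch or cup at the end, but the arm never came near enough to touch either.
- **One disagreement:** The gap from the tray's front to the outer face of the lip measured 6.5 and 11 mm at the two ends, where about 14 mm was expected. That would put the tray about 5 mm forward of centre, still inside the 12 mm tolerance. I put it down to measuring error because the touch and height checks agreed with each other.

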